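Clamp and nest the sample cups

TASK

Put the sample cups away as one stack in the clamp: slide the red-handled jaw until it holds the green cup snugly against the fixed jaw, and nest the blue cup in the green one and the orange cup in the blue one, each fully home, upright and concentric. It does not matter whether you clamp or nest first; do not knock over or shift the wash bottle, the amber bottle or the petri dish.

Things in the scene. Friction and masses are not known exactly. Their poses are not given: they have to be found in the camera images.
- clamp: Low metal clamp fixed to the worktop: base plate 240 x 90 mm, 10 mm thick, origin at the centre of its underside; +x is the direction in which the sliding jaw closes, +z up. Both jaws are flat, upright, 11 mm high above the plate, with black rubber faces square to x; two guide rails beside the sliding jaw, tops 20 mm above the worktop.
- fixed_jaw (a point): Middle of the face of the fixed jaw (56 mm wide along the clamp's y), which looks to the clamp's -x; 15.5 mm above the worktop. A clamped cup stands with its axis 18.5 mm in front of this face.
- jaw (a joint): Travel of the sliding jaw in m: 0 is fully open, it grows as the jaw moves along the clamp's +x towards the fixed jaw; the jaw closes on a cup standing against the fixed jaw at 0.045 (end stop 0.055). It slides stiffly (about 4 N) and stays where it is left.
- jaw_grip (a point): On the red upright handle of the sliding jaw, on its middle line, 55 mm above the worktop; axes as the clamp's. The handle is a post 14 mm thick along the clamp's x, 24 mm wide along its y, from 24 to 66 mm above the worktop, 71.5 mm behind the jaw's face. Pinch it from above across either pair of faces, or push it.
- green_cup_mid (a point): Green cup, on its axis half-way up (37.5 mm above its underside), z up its axis. Stands loose between the jaws on the plate, mouth up. All three cups are alike: opaque plastic, round, 75 mm high; straight foot 37 mm across, 12 mm high, flaring to 56 mm across at 58 mm, then a straight rim band 60 mm across from 60 mm to the top; wall 2 mm.
- blue_cup_mid (a point): Blue cup, same shape, on its axis half-way up, 37.5 mm above its underside; stands mouth up on the worktop. About 56 to 98 g. Each cup's inner floor is 30 mm above its underside: a fully nested cup rests its foot on that floor, stands 30 mm higher than the cup below, with 1.7 mm play round the foot.
- orange_cup_mid (a point): Orange cup of the same shape, on its axis half-way up, 37.5 mm above its underside; stands mouth up on the worktop at the start.
- wash_bottle: White wash bottle with red cap and spout, 64 x 100 x 202 mm, origin at the centre of its underside; a bystander.
- amber_bottle: Amber bottle with orange cap, 60 mm across, 122 mm high, origin at the centre of its underside; a bystander.
- petri_dish: Flat petri dish, 90 mm across, 15 mm high, origin at the centre of its underside; a bystander.

How it is judged:
By the outcome, as a careful person would: the job done as asked, in the order asked, and still so for the second after the job is handed in, with the robot touching nothing.
It also fails if it takes over 67 s, if anything falls off the work surface, if the arm or the gripper's body presses on something with over 40 N, if the wrist force passes 120 N, or if a joint passes its speed limit or range.

ROBOT

A 7-joint arm with a two-finger parallel gripper is mounted at the origin on a cart in front of the work surface, level with it; the furniture and walls round the work are solid. World frame = base frame: x ahead of the robot, y to its left, z up, the work surface at z = 0. Lengths are in m, angles in rad, forces in N, time in s.
With the tool pointing down it reaches from about 0.4 to 0.875 m from the base axis. Payload 19.3 kg.
Tool frame: the origin (TCP) lies midway between the tips of the shut fingers; the grasp point (between the pads) lies 19 mm behind it; z points along the fingers, y is the line along which they close (so a half turn about z gives the same grasp; the last joint's range is limited). The gripper opens to 85 mm and grips with 20 to 120 N. Pads are 22 mm wide; open, the fingers measure 114 mm over their backs; the gripper's body (76 mm by 85 mm) begins 54 mm behind the grasp point. The pads swing forward as they close: fully open they stand 13 mm farther back than shut.
Start: joints at [1.254, 0.521, -0.036, 1.599, 0.021, 1.021, -0.113], TCP at [0.153, -0.606, 0.231] pointing down, gripper open.
Joint ranges: [-2.91, 2.91], [-0.3, 2.13], [-1.5, 1.42], [0.17, 2.43], [-1.26, 4.41], [0.16, 1.93], [-2.52, 2.52]. Speed limits (rad/s): [1.89, 1.89, 2.39, 2.39, 3.01, 3.01, 3.01].

INTERFACE

Orientations are given as [roll, pitch, yaw] about the fixed x, y, z axes, in that order (R = Rz(yaw) Ry(pitch) Rx(roll)).
In Python, from workcell import * gives the robot as it stands. The module is installed in compiled form; this text tells all that it offers.
- The arm moves only by the tool play_rows, never from a script. Its argument "deltas" is a list of rows, each a list of 7 numbers: the shift along the tool's x, y, z in units of 500 mm (1.0 is 500 mm), then the turn, a rotation vector about the tool's x, y, z in units of 120 degrees (1.0 is 120 degrees), then the closure, from 0 (fully open) to 1 (shut). A call has 1 to 10 rows; each row is the pose to reach, as a shift and turn from the pose commanded when the call began, along the tool's axes at that moment; what a row does not reach only later rows make up. A row lasts 1/10 s, in which the tool goes at most 50 mm and 8.59 degrees, less where a joint would pass 70% of its speed; a pose out of reach is approached as far as the arm can. A call with a number of a shift or a turn outside -1 to 1 is refused whole. A call with a gripper value outside its range is refused whole. The fingers move at their own pace and stop on an object; "newtons" is the grip in N (left out, the last holds). Time passes only in rows, so rows that repeat a pose let the fingers close. It gives the time, the measured TCP pose, the force, the opening and the grip force at its end, in the units of the state.
- observe(): the state, without advancing time (a new reading comes with each control period).
- grab_frame(name): name is "side" or "top" or "wrist"; returns the picture (480x640x3 uint8, red, green, blue); there is no depth.
- get_calibration(name): a dict with "fovy" (degrees; the focal length in pixels is half the picture's height over the tangent of half this angle, whatever the lens; pixels are square), "cx", "cy" (the principal point, pixels), "xyz" and "rotation" of the camera in the world. Camera axes: x right, y down, z forward; pixel columns grow to the right and rows downward; lengths in m; the calibration is good to about 2 mm. A picture is of the moment at which its call begins: read the wrist's pose just before it. get_calibration takes no time and is no camera call; for the wrist camera it gives the pose at the moment of the call.
- job_done(): hands the job in; it is judged then, once.
The state is a dict: "clock": time; "qpos": joint angles; "qd": joint speeds; "joint_efforts": joint torques, N m; "position": TCP position; "tool_rot": TCP orientation; "force": force on the tool from outside, world axes, zero at the start; "moment": the same for the moment, N m; "grip_width": finger opening in m; "finger_force": force on a finger pad.
Only numpy, scipy, OpenCV 4.12 (cv2) and the standard library are available. Lean on these libraries where they do the work, as an engineer would, in place of code of your own. Each camera call takes 0.05 s, during which the arm holds its last target. There are 200 camera calls.

## Working session

There is one attempt and no reset: what is moved stays moved. The work goes in short steps, Python scripts to look and compute and a tool call to move; the robot and the scene stay as the last step left them, time stands still between calls to the robot, and variables do not carry over. Pictures are saved under pics/ and viewed, at most 10 in all, crops included, and the job is handed in when it is done.

Besides the shell and the picture viewer there is one more tool, called by a JSON object that holds its "api" and its "payload". play_rows: Moves the arm, as the interface text tells. Its arguments: {"type":"object","properties":{"deltas":{"type":"array"},"newtons":{"type":"number"}},"required":["deltas"]}

```bash
mkdir -p pics
cat > h.py <<'E'
from workcell import *
import numpy as np, cv2
from scipy.spatial.transform import Rotation as R
def cal(n):
    c=get_calibration(n); f=240/np.tan(np.radians(c['fovy'])/2); M=np.array(c['rotation'],float)
    if M.shape!=(3,3): M=R.from_euler('xyz',M).as_matrix()
    return f,c['cx'],c['cy'],np.array(c['xyz']),M
def ray(n,u,v,z,k=None):
    f,cx,cy,p,M=k or cal(n); d=M@np.array([(u-cx)/f,(v-cy)/f,1]); return p+d*(z-p[2])/d[2]
def proj(n,P,k=None):
    f,cx,cy,p,M=k or cal(n); q=M.T@(np.array(P)-p); return np.array([cx+f*q[0]/q[2],cy+f*q[1]/q[2]])
def save(n,name):
    k=cal(n); im=grab_frame(n); cv2.imwrite('pics/'+name+'.png',im[:,:,::-1]); np.savez('pics/'+name,f=k[0],cx=k[1],cy=k[2],p=k[3],M=k[4]); return im
def plan(target,yaw=None):
    """shift in tool axes in units for a tool-down target"""
    s=observe(); T=R.from_euler('xyz',s['tool_rot']).as_matrix()
    return (T.T@(np.array(target)-s['position']))/0.5
E
python3 - <<'E'
from h import *
for n in('top','side'):
    save(n,n+'0'); print(n,get_calibration(n))
s=observe(); print({k:np.round(v,3) for k,v in s.items()})
E
```

```text
top {'fovy': 55.81676695519939, 'cx': 320.427459313604, 'cy': 241.48058987379565, 'xyz': array([ 0.51662582, -0.05385781,  1.01395562]), 'rotation': array([-3.07515505, -0.00608685, -1.59440258])}
side {'fovy': 46.12477251848024, 'cx': 320.6489784594649, 'cy': 243.41271186967268, 'xyz': array([0.21742371, 0.65573882, 0.69343929]), 'rotation': array([-2.24485046,  0.00924801, -2.67262511])}
{'clock': np.float64(0.1), 'qpos': array([ 1.254,  0.522, -0.036,  1.6  ,  0.021,  1.021, -0.113]), 'qd': array([ 0.002, -0.001,  0.   , -0.001,  0.   , -0.001, -0.001]), 'joint_efforts': array([ 4.0000e-03, -9.2850e+01,  1.9840e+00, -3.7054e+01,  1.8000e-02,
        5.0000e-03, -0.0000e+00]), 'position': array([ 0.153, -0.606,  0.231]), 'tool_rot': array([-3.141,  0.   ,  0.247]), 'force': array([-0.243, -0.482,  0.102]), 'moment': array([-0.005,  0.013, -0.01 ]), 'finger_force': np.float64(0.0), 'grip_width': np.float64(0.085)}
```

View pics/top0.png

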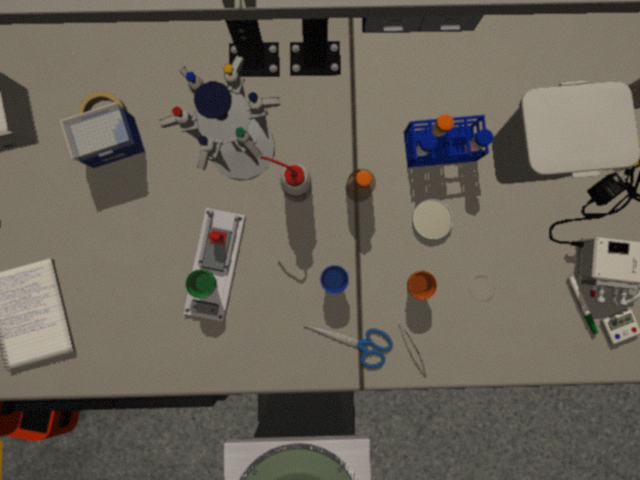

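View pics/side0.png

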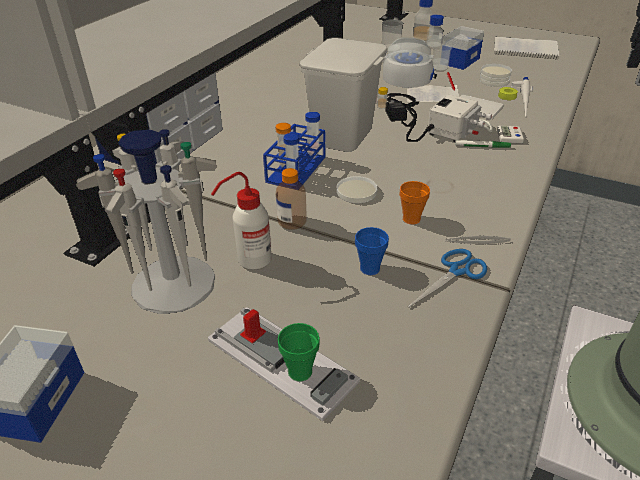

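The top view shows the green cup at (201,283) in the clamp, the handle at (216,237), blue at (334,279) and orange at (422,286). The side view shows all three cups upright, and the wash bottle, amber bottle and dish stand farther back.

```bash
cat >> h.py <<'E'
def mask(im,col,box=None):
    h=cv2.cvtColor(im,cv2.COLOR_RGB2HSV); H,S,V=[h[...,i].astype(int) for i in range(3)]
    r={'green':(H>55)&(H<80)&(S>130)&(V>40),'blue':(H>104)&(H<122)&(S>150)&(V>50),'orange':(H>6)&(H<18)&(S>170)&(V>60),'red':((H<5)|(H>174))&(S>170)&(V>60)}[col]
    m=r.astype(np.uint8)
    if box: b=np.zeros_like(m); x0,y0,x1,y1=box; b[y0:y1,x0:x1]=1; m*=b
    m=cv2.morphologyEx(m,cv2.MORPH_CLOSE,np.ones((3,3),np.uint8)); n,l,st,c=cv2.connectedComponentsWithStats(m)
    i=1+np.argmax(st[1:,4]); return (l==i).astype(np.uint8)
def circ(m):
    c=max(cv2.findContours(m,0,2)[0],key=cv2.contourArea); return cv2.minEnclosingCircle(c)
def load(n):
    d=np.load('pics/'+n+'.npz'); return cv2.imread('pics/'+n+'.png')[:,:,::-1].copy(),(float(d['f']),float(d['cx']),float(d['cy']),d['p'],d['M'])
E
python3 - <<'E'
from h import *
im,k=load('top0'); si,ks=load('side0')
B={'green':((170,260,230,310),(270,310,330,390),.085),'blue':((310,255,360,305),(345,220,400,285),.075),'orange':((400,265,445,305),(390,170,440,230),.075),'red':((200,225,232,250),(235,300,270,345),.066)}
for c,(b,sb,z) in B.items():
    (u,v),r=circ(mask(im,c,b)); P=ray('top',u,v,z,k)
    m=mask(si,c,sb); ys,xs=np.nonzero(m)
    print(c,np.round([u,v,r],1),np.round(P,4),'diam',2*r*(k[3][2]-z)/k[0])
    # side: bbox vs predicted rim/foot
    top=[proj('',P+np.array([.03*np.cos(a),.03*np.sin(a),0]),ks) for a in np.linspace(0,6.28,60)]
    bot=[proj('',P+np.array([.0185*np.cos(a),.0185*np.sin(a),-.075]),ks) for a in np.linspace(0,6.28,60)]
    a=np.array(top+bot); print('  side bbox',xs.min(),xs.max(),ys.min(),ys.max(),'pred',a.min(0).round(1),a.max(0).round(1))
g=cv2.cvtColor(im,cv2.COLOR_RGB2HSV)
cv2.imwrite('pics/c0.png',cv2.resize(im[195:330,165:265,::-1],None,fx=4.4,fy=4.4,interpolation=cv2.INTER_CUBIC))
E
```

```text
green [200.2 283.1  14.1] [0.4989 0.1861 0.085 ] diam 0.05774483694757624
  side bbox 278 318 323 380 pred [276.5 322.2] [318.4 381.1]
blue [334.1 279.6  13.5] [ 0.4995 -0.0874  0.075 ] diam 0.05579852393021287
  side bbox 355 388 227 274 pred [354.4 227.2] [388.2 275.7]
orange [421.8 284.8  14.2] [ 0.4844 -0.2684  0.075 ] diam 0.05888167056522812
  side bbox 400 429 181 223 pred [398.5 181.1] [428.8 224.9]
red [217.2 236.1   8.4] [0.5959 0.155  0.066 ] diam 0.03526383951470952
  side bbox 240 265 309 342 pred [233.3 297.8] [272.1 352.5]
```

View pics/c0.png

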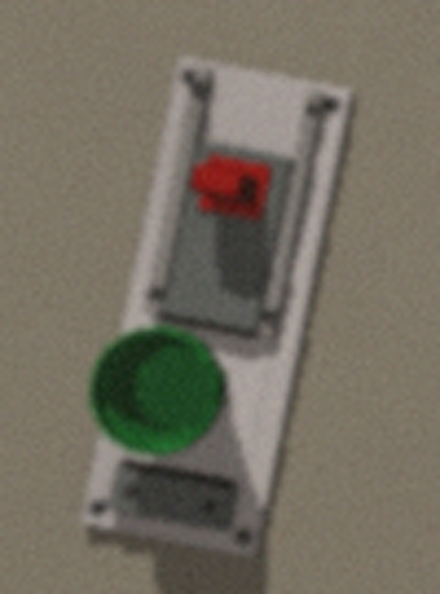

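Crop: the plate's long axis runs from about (267,76) to (168,537). The fixed jaw's face edge is at (122,465)-(240,485) and the sliding jaw's face edge at (160,322)-(256,335). The cup stands between the jaws, left of the middle line.

Run:
```python
from h import *
im,k=load('top0')
P=lambda u,v,z:ray('',165+u/4.4,195+v/4.4,z,k)
tl,tr,br,bl=[P(*a,.01) for a in((182,60),(352,92),(252,552),(85,522))]
print(np.linalg.norm(tl-bl),np.linalg.norm(tr-br),np.linalg.norm(tl-tr),np.linalg.norm(bl-br))
x=(bl+br-tl-tr);x/=np.linalg.norm(x); y=np.cross([0,0,1],x); o=(tl+tr+bl+br)/4
fj=(P(122,465,.021)+P(240,485,.021))/2; sj=(P(160,322,.021)+P(256,335,.021))/2
h=P(240,190,.066)
for n,p in(('fj',fj),('sj',sj),('h',h),('cup',np.array([.4989,.1861,0]))): print(n,p.round(4),'clamp',((p-o)@x).round(4),((p-o)@y).round(4))
print('o',o,'x',x,'yaw tool',np.arctan2(y[0],-y[1]))
print('target above handle', plan([h[0],h[1],.25])); f=get_calibration('wrist');print(f)
```

```text
0.23617780626602644 0.2353863576075799 0.08768831449324001 0.08466850128139765
fj [0.4544 0.19   0.021 ] clamp 0.0854 0.0021
sj [0.5264 0.1762 0.021 ] clamp 0.0122 0.0
h [0.5914 0.15   0.066 ] clamp -0.0569 0.0114
cup [0.4989 0.1861 0.    ] clamp 0.0412 -0.0037
o [0.53827329 0.17353569 0.01      ] x [-0.97607543  0.21743219  0.        ] yaw tool -0.21918294856439266
target above handle [ 1.22027778 -1.25150379 -0.03733496]
{'fovy': 64.25504610712053, 'cx': 319.84521300767693, 'cy': 244.7257921135025, 'xyz': array([ 0.22565458, -0.58814888,  0.37328998]), 'rotation': array([ 2.84378828e+00,  1.99258727e-03, -1.32436756e+00])}
```

{"api": "play_rows", "payload": {"deltas": [[0.61, -0.63, 0, 0, 0, 0.2225, 0], [0.61, -0.63, 0, 0, 0, 0.2225, 0], [0.61, -0.63, 0, 0, 0, 0.2225, 0], [0.61, -0.63, 0, 0, 0, 0.2225, 0], [0.61, -0.63, 0, 0, 0, 0.2225, 0], [0.61, -0.63, 0, 0, 0, 0.2225, 0], [0.61, -0.63, 0, 0, 0, 0.2225, 0], [0.61, -0.63, 0, 0, 0, 0.2225, 0], [0.61, -0.63, 0, 0, 0, 0.2225, 0], [0.61, -0.63, 0, 0, 0, 0.2225, 0]], "newtons": 60}}

```text
clock: 1.1
position: [0.3738, -0.2218, 0.2313]
tool_rot: [-3.14, -0.0, -0.213]
force: [-1.0, -0.5, -0.3]
grip_width: 0.0855
finger_force: 0.0
```

Run:
```python
from h import *
s=observe();print(s['clock'],s['position'],s['tool_rot'],s['qpos'].round(2)); print(plan([.596,.160,.2]))
```

```text
1.1 [ 0.37377827 -0.22178166  0.23133614] [-3.14038088e+00 -4.71528344e-04 -2.12568718e-01] [ 0.49  0.22 -0.11  2.07  0.03  0.85 -1.42]
[ 0.27332036 -0.84006538  0.06381919]
```

{"api": "play_rows", "payload": {"deltas": [[0.273, -0.84, 0.06, 0, 0, 0, 0], [0.273, -0.84, 0.06, 0, 0, 0, 0], [0.273, -0.84, 0.06, 0, 0, 0, 0], [0.273, -0.84, 0.06, 0, 0, 0, 0], [0.273, -0.84, 0.06, 0, 0, 0, 0], [0.273, -0.84, 0.06, 0, 0, 0, 0], [0.273, -0.84, 0.06, 0, 0, 0, 0], [0.273, -0.84, 0.06, 0, 0, 0, 0], [0.273, -0.84, 0.06, 0, 0, 0, 0], [0.273, -0.84, 0.06, 0, 0, 0, 0]]}}

```text
clock: 2.1
position: [0.5968, 0.1598, 0.2]
tool_rot: [-3.139, 0.001, -0.214]
force: [-1.7, -0.1, -0.8]
grip_width: 0.0856
finger_force: 0.0
```

Run:
```python
from h import *
s=observe();print(s['position'],s['tool_rot'],s['qpos'].round(2)); save('wrist','w1')
im,k=load('w1')
m=mask(im,'red'); (c,(w,h),a)=cv2.minAreaRect(max(cv2.findContours(m,0,2)[0],key=cv2.contourArea)); print(c,w,h,a)
print(proj('',[.596,.16,.066],k),proj('',[.596,.16,.024],k),k[3])
```

```text
[0.59681694 0.15978612 0.2000039 ] [-3.13947642e+00  1.45136573e-03 -2.13697342e-01] [-0.2   0.55 -0.24  1.64  0.15  0.97 -2.27]
(320.0, 221.0) 36.0 36.0 90.0
[320.00517827 233.3490562 ] [320.14124789 220.24620784] [0.67055809 0.14301405 0.34239802]
```

View pics/w1.png

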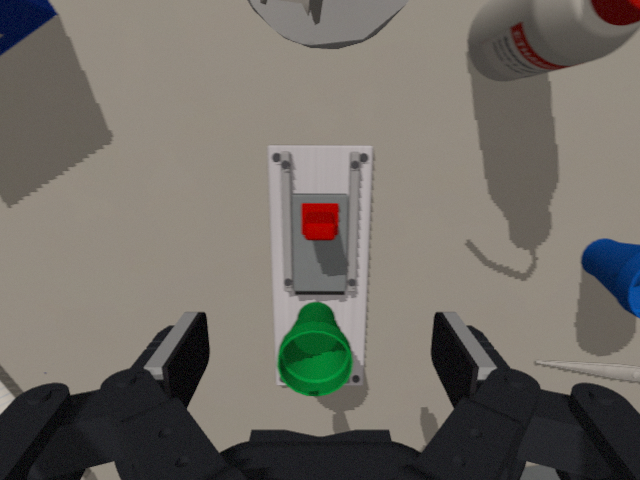

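The wrist view shows the handle centred at (320,221), the plate upright in the picture so the yaw is right, and the green cup's rim at (315,358). I'll descend with about 3 mm of +x.

{"api": "play_rows", "payload": {"deltas": [[0.007, 0, 0.1, 0, 0, 0, 0], [0.007, 0, 0.2, 0, 0, 0, 0], [0.007, 0, 0.3, 0, 0, 0, 0.3], [0.007, 0, 0.328, 0, 0, 0, 0.4], [0.007, 0, 0.328, 0, 0, 0, 1], [0.007, 0, 0.328, 0, 0, 0, 1], [0.007, 0, 0.328, 0, 0, 0, 1], [0.007, 0, 0.328, 0, 0, 0, 1], [0.007, 0, 0.328, 0, 0, 0, 1], [0.007, 0, 0.328, 0, 0, 0, 1]]}}

```text
clock: 3.15
position: [0.6012, 0.1601, 0.0397]
tool_rot: [-3.132, -0.004, -0.215]
force: [10.1, 34.4, -32.8]
grip_width: 0.0226
finger_force: 63.0
```

Run:
```python
from h import *
s=observe();print({k:np.round(s[k],4) for k in('position','tool_rot','force','grip_width','finger_force')})
```

```text
{'position': array([0.6012, 0.1601, 0.0397]), 'tool_rot': array([-3.132 , -0.0036, -0.2154]), 'force': array([ 10.0746,  34.4351, -32.7915]), 'grip_width': np.float64(0.0226), 'finger_force': np.float64(63.0025)}
```

{"api": "play_rows", "payload": {"deltas": [[0, -0.002, 0, 0, 0, 0, 0.5], [0, -0.002, 0, 0, 0, 0, 0.5], [0, -0.002, 0, 0, 0, 0, 0.5]], "newtons": 40}}

```text
clock: 3.45
position: [0.6008, 0.1539, 0.0394]
tool_rot: [-3.141, -0.002, -0.22]
force: [0.6, -0.5, 0.6]
grip_width: 0.0428
finger_force: 0.0
```

{"api": "play_rows", "payload": {"deltas": [[0, 0, 0, 0, 0, 0, 1], [0, 0, 0, 0, 0, 0, 1], [0, 0, 0, 0, 0, 0, 1], [0, 0, 0, 0, 0, 0, 1]]}}

```text
clock: 3.85
position: [0.6022, 0.16, 0.0401]
tool_rot: [-3.133, -0.005, -0.217]
force: [4.8, 25.5, 11.2]
grip_width: 0.023
finger_force: 44.2
```

{"api": "play_rows", "payload": {"deltas": [[0, 0, 0, 0, 0, 0, 0.6], [0, -0.012, 0.006, 0, 0, 0, 0.6], [0, -0.012, 0.006, 0, 0, 0, 0.6], [0, -0.012, 0.006, 0, 0, 0, 1], [0, -0.012, 0.006, 0, 0, 0, 1], [0, -0.012, 0.006, 0, 0, 0, 1], [0, -0.012, 0.006, 0, 0, 0, 1]]}}

```text
clock: 4.55
position: [0.601, 0.1605, 0.0344]
tool_rot: [-3.141, -0.0, -0.219]
force: [0.8, 4.2, 0.3]
grip_width: 0.023
finger_force: 39.8
```

{"api": "play_rows", "payload": {"deltas": [[-0.01, 0, 0, 0, 0, 0, 1], [-0.02, 0, 0, 0, 0, 0, 1], [-0.03, 0, 0, 0, 0, 0, 1], [-0.04, 0, 0, 0, 0, 0, 1], [-0.05, 0, 0, 0, 0, 0, 1], [-0.06, 0, 0, 0, 0, 0, 1], [-0.06, 0, 0, 0, 0, 0, 1]]}}

```text
clock: 5.25
position: [0.5715, 0.167, 0.0344]
tool_rot: [-3.141, -0.0, -0.219]
force: [-0.7, 4.2, -1.0]
grip_width: 0.0232
finger_force: 40.2
```

{"api": "play_rows", "payload": {"deltas": [[-0.004, 0, 0, 0, 0, 0, 1], [-0.008, 0, 0, 0, 0, 0, 1], [-0.008, 0, 0, 0, 0, 0, 1]]}}

```text
clock: 5.55
position: [0.5682, 0.1676, 0.0343]
tool_rot: [-3.141, -0.001, -0.219]
force: [2.8, 3.5, -2.2]
grip_width: 0.0236
finger_force: 39.9
```

Run:
```python
from h import *
save('wrist','w2')
```

```text
(no output)
```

View pics/w2.png

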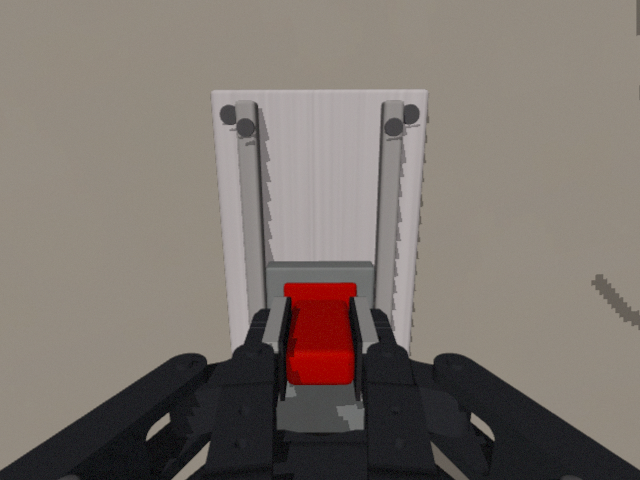

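The wrist view shows the red handle held squarely between the pads at (320,335), with the jaw moved along the rails. I'll continue in small steps.

{"api": "play_rows", "payload": {"deltas": [[-0.003, 0, 0, 0, 0, 0, 1], [-0.006, 0, 0, 0, 0, 0, 1], [-0.006, 0, 0, 0, 0, 0, 1]]}}

```text
clock: 5.9
position: [0.5667, 0.168, 0.0345]
tool_rot: [-3.14, -0.003, -0.22]
force: [12.7, 3.2, -9.5]
grip_width: 0.0235
finger_force: 40.5
```

{"api": "play_rows", "payload": {"deltas": [[-0.003, 0, 0, 0, 0, 0, 1], [-0.006, 0, 0, 0, 0, 0, 1], [-0.006, 0, 0, 0, 0, 0, 1]]}}

```text
clock: 6.2
position: [0.5664, 0.1681, 0.0346]
tool_rot: [-3.139, -0.007, -0.221]
force: [31.0, 0.8, -21.0]
grip_width: 0.0229
finger_force: 41.2
```

{"api": "play_rows", "payload": {"deltas": [[0, 0, 0, 0, 0, 0, 0.5], [0, 0, 0, 0, 0, 0, 0.2], [0, 0, -0.1, 0, 0, 0, 0], [0, 0, -0.2, 0, 0, 0, 0], [0, 0, -0.3, 0, 0, 0, 0], [0, 0.1, -0.33, 0, 0, 0, 0], [0, 0.2, -0.33, 0, 0, 0, 0], [0, 0.3, -0.33, 0, 0, 0, 0], [0, 0.3, -0.33, 0, 0, 0, 0], [0, 0.3, -0.33, 0, 0, 0, 0]], "newtons": 25}}

```text
clock: 7.2
position: [0.5289, 0.021, 0.1995]
tool_rot: [3.141, 0.0, -0.222]
force: [0.5, 1.9, -0.6]
grip_width: 0.0857
finger_force: 0.0
```

Run:
```python
from h import *
s=observe();print(s['position'],s['tool_rot'])
im=save('top','t2'); save('side','s2')
(u,v),r=circ(mask(im,'green',(170,260,230,320))); k=cal('top');print('green',u,v,r,ray('',u,v,.085,k))
print('blue plan',plan([.4995,-.0874,.15]))
a=im[195:330,165:265,::-1]; b=load('s2')[0][290:425,200:370,::-1]
cv2.imwrite('pics/c2.png',cv2.resize(np.hstack([a,b]),None,fx=2.9,fy=2.9,interpolation=cv2.INTER_CUBIC))
```

```text
[0.52890406 0.02100713 0.19949541] [ 3.14111129e+00  2.38382587e-04 -2.21946622e-01]Traceback (most recent call last):
  File "<stdin>", line 4, in <module>
  File "h.py", line 24, in mask
    i=1+np.argmax(st[1:,4]); return (l==i).astype(np.uint8)
        ~~~~~~~~~^^^^^^^^^^
    return _wrapfunc(a, 'argmax', axis=axis, out=out, **kwds)
    return bound(*args, **kwds)
ValueError: attempt to get argmax of an empty sequence
```

{"api": "play_rows", "payload": {"deltas": [[-0.009, 0.1, 0.04, 0, 0, 0, 0], [-0.009, 0.2, 0.06, 0, 0, 0, 0], [-0.009, 0.224, 0.06, 0, 0, 0, 0], [-0.009, 0.224, 0.06, 0, 0, 0, 0], [-0.009, 0.224, 0.06, 0, 0, 0, 0]]}}

```text
clock: 7.8
position: [0.501, -0.0845, 0.1692]
tool_rot: [-3.141, 0.0, -0.218]
force: [0.7, 1.3, 0.1]
grip_width: 0.0853
finger_force: 0.0
```

Run:
```python
from h import *
s=observe();print(s['position'],s['tool_rot'])
im=save('wrist','w3'); k=load('w3')[1]
m=mask(im,'blue'); c=max(cv2.findContours(m,0,2)[0],key=cv2.contourArea); print(cv2.boundingRect(c))
# rim: predicted circle bbox at estimate
for P in ([.4995,-.0874,.075],):
    a=np.array([proj('',np.array(P)+[.03*np.cos(t),.03*np.sin(t),0],k) for t in np.linspace(0,6.28,90)]); print('pred rim',a.min(0),a.max(0))
im=save('top','t3')
try:
    (u,v),r=circ(mask(im,'green',(170,260,230,320))); k=cal('top');print('green',u,v,r,ray('',u,v,.085,k))
except Exception as e: print(e)
sd=save('side','s3'); b=sd[290:425,200:370,::-1]
cv2.imwrite('pics/c3.png',np.hstack([cv2.resize(load('w3')[0][:,:,::-1],(400,300)),cv2.resize(b,(380,300),interpolation=cv2.INTER_CUBIC)]))
```

```text
[ 0.50099038 -0.08453697  0.16923761] [-3.14100791e+00  1.76959200e-04 -2.17973498e-01]
(281, 199, 91, 91)
pred rim [278.38111658 204.3216707 ] [370.6348332  292.18561215]
green 198.74664306640625 294.8183898925781 14.196305274963379 [0.475256   0.18920846 0.085     ]
```

View pics/c3.png

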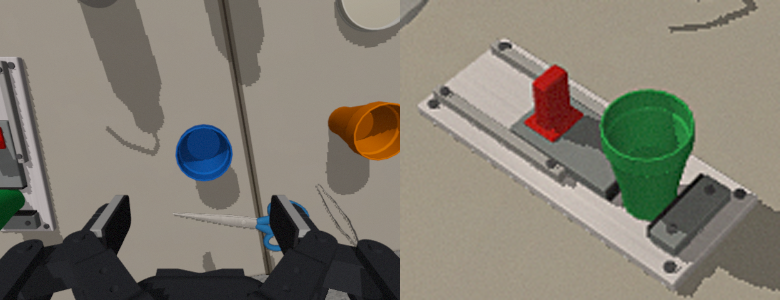

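The wrist view shows the blue rim centred at about (326,246) between the open fingers. The side crop shows the green cup upright and touching both jaws. I'll grip blue.

{"api": "play_rows", "payload": {"deltas": [[0, 0.0075, 0.08, 0, 0, 0, 0], [0, 0.0075, 0.16, 0, 0, 0, 0], [0, 0.0075, 0.22, 0, 0, 0, 0], [0, 0.0075, 0.246, 0, 0, 0, 0], [0, 0.0075, 0.246, 0, 0, 0, 0.2], [0, 0.0075, 0.246, 0, 0, 0, 0.5], [0, 0.0075, 0.246, 0, 0, 0, 0.5], [0, 0.0075, 0.246, 0, 0, 0, 0.5], [0, 0.0075, 0.246, 0, 0, 0, 0.5]]}}

```text
clock: 8.85
position: [0.5006, -0.0895, 0.0474]
tool_rot: [-3.141, -0.002, -0.219]
force: [-0.5, 0.8, 9.6]
grip_width: 0.0602
finger_force: 27.7
```

{"api": "play_rows", "payload": {"deltas": [[0, 0, -0.04, 0, 0, 0, 0.5], [0, 0, -0.1, 0, 0, 0, 0.5], [0, 0, -0.18, 0, 0, 0, 0.5], [0, 0, -0.26, 0, 0, 0, 0.5], [0, 0, -0.26, 0, 0, 0, 0.5]]}}

```text
clock: 9.35
position: [0.502, -0.0899, 0.1814]
tool_rot: [-3.141, -0.008, -0.22]
force: [0.3, -0.0, -1.5]
grip_width: 0.0595
finger_force: 27.7
```

Run:
```python
from h import *
s=observe();print(s['position'],s['tool_rot'],s['force'],s['grip_width'],s['finger_force'])
si,ks=load('s3'); m=mask(si,'green',(255,310,330,390)); ys,xs=np.nonzero(m); print(xs.min(),xs.max(),ys.min(),ys.max())
w,kw=load('w3')
for P in ([.4753,.1892,.085],[.4786,.1876,.085]):
    P=np.array(P)
    a=np.array([proj('',P+[r*np.cos(t),r*np.sin(t),h],ks) for r,h in((.03,0),(.0185,-.075)) for t in np.linspace(0,6.28,90)]); print(a.min(0).round(1),a.max(0).round(1))
    print(plan(P+[0,0,.08]))
```

```text
[ 0.5019653  -0.08986919  0.18137367] [-3.14093325 -0.00762428 -0.21979853] [ 0.3258274  -0.01884121 -1.5301557 ] 0.05954771731298745 27.71503367999685
289 329 330 388
[289.8 328.9] [332.3 388.4]
[-0.17398476 -0.53306168  0.03177327]
[288.3 327.4] [330.7 386.8]
[-0.16684605 -0.53137765  0.03182658]
```

{"api": "play_rows", "payload": {"deltas": [[-0.02, -0.06, 0, 0, 0, 0, 0.5], [-0.046, -0.14, 0, 0, 0, 0, 0.5], [-0.075, -0.23, 0, 0, 0, 0, 0.5], [-0.104, -0.32, 0, 0, 0, 0, 0.5], [-0.133, -0.41, 0, 0, 0, 0, 0.5], [-0.155, -0.48, 0, 0, 0, 0, 0.5], [-0.168, -0.52, 0, 0, 0, 0, 0.5], [-0.172, -0.533, 0, 0, 0, 0, 0.5], [-0.172, -0.533, 0, 0, 0, 0, 0.5], [-0.172, -0.533, 0, 0, 0, 0, 0.5]]}}

```text
clock: 10.35
position: [0.4739, 0.188, 0.1762]
tool_rot: [3.141, -0.0, -0.22]
force: [0.9, -1.0, -1.0]
grip_width: 0.06
finger_force: 27.7
```

Run:
```python
from h import *
s=observe();print(s['position'],s['tool_rot'],s['force'],s['grip_width'],s['finger_force'])
im=save('wrist','w4'); k=load('w4')[1]; sd=save('side','s4')
t=np.array(s['position'])
print('cup foot pred',proj('',t+[0,0,-.0464],k),'rim',proj('',t+[0,0,.0286],k),'green rim',proj('',[.4765,.189,.085],k))
print('side: foot axis',proj('',t+[0,0,-.0464],cal('side')))
cv2.imwrite('pics/c4.png',np.hstack([cv2.resize(im[:,:,::-1],(400,300)),cv2.resize(sd[230:410,210:370,::-1],(380,300*380//338),interpolation=cv2.INTER_CUBIC)[:300]]) if 0 else np.hstack([cv2.resize(im[:,:,::-1],(400,300)),cv2.resize(sd[220:400,190:430,::-1],(400,300),interpolation=cv2.INTER_CUBIC)]))
```

```text
[0.4739424  0.18801712 0.17624203] [ 3.14093648e+00 -4.39826583e-05 -2.20443651e-01] [ 0.94895073 -0.98882375 -0.9946757 ] 0.05996237523850733 27.711686529692088
cup foot pred [319.35651988 276.00374799] rim [319.00244272 357.36768916] green rim [317.09791476 246.66033518]
side: foot axis [311.68692996 322.39506289]
```

View pics/c4.png

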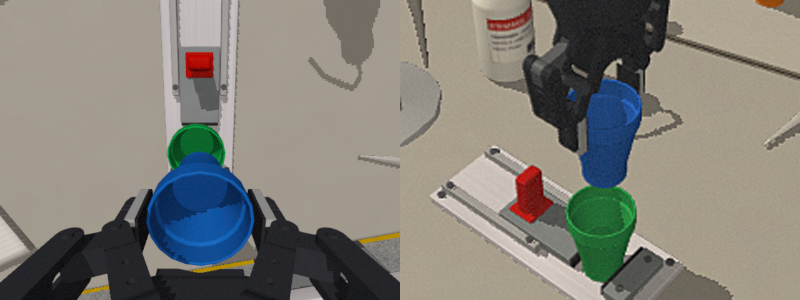

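The wrist view shows blue held level with its rim centred at about (321,346). The green rim lies beyond it, centred near column 313 and slightly left. The side view shows blue's foot above green.

Run:
```python
from h import *
from scipy.optimize import least_squares
def fit(im,k,col,z,P0,sel,r=.03,box=None):
    m=mask(im,col,box); c=max(cv2.findContours(m,0,1)[0],key=cv2.contourArea)[:,0,:].astype(float)
    X=np.array([ray('',u,v,z,k)[:2] for u,v in c]); X=X[sel(c)]
    q=least_squares(lambda p:np.hypot(*(X-p).T)-r,P0[:2],loss='soft_l1',f_scale=.0005); return q.x,len(X),np.abs(q.fun).mean()
im,k=load('w4')
print(fit(im,k,'green',.085,[.4765,.189],lambda c:(c[:,1]<235)))
print('blue',fit(im,k,'blue',.1762+.0286,[.474,.188],lambda c:c[:,1]>330))
```

```text
(array([0.47789808, 0.19069527]), 109, np.float64(0.0007521819759018556))
blue (array([0.4762356 , 0.18713311]), 266, np.float64(0.00041652642262548584))
```

{"api": "play_rows", "payload": {"deltas": [[0.002, -0.0056, 0.02, 0, 0, 0, 0.5], [0.002, -0.0056, 0.06, 0, 0, 0, 0.5], [0.002, -0.0056, 0.09, 0, 0, 0, 0.5], [0.002, -0.0056, 0.12, 0, 0, 0, 0.5], [0.002, -0.0056, 0.14, 0, 0, 0, 0.5], [0.002, -0.0056, 0.15, 0, 0, 0, 0.5], [0.002, -0.0056, 0.15, 0, 0, 0, 0.5]]}}

```text
clock: 11.15
position: [0.4752, 0.1917, 0.1008]
tool_rot: [3.141, 0.001, -0.219]
force: [-0.1, -0.1, 0.2]
grip_width: 0.0598
finger_force: 27.7
```

{"api": "play_rows", "payload": {"deltas": [[0, 0, 0.006, 0, 0, 0, 0.5], [0, 0, 0.012, 0, 0, 0, 0.5], [0, 0, 0.018, 0, 0, 0, 0.5], [0, 0, 0.018, 0, 0, 0, 0.5]]}}

```text
clock: 11.55
position: [0.4753, 0.1918, 0.0921]
tool_rot: [3.141, 0.0, -0.219]
force: [-0.6, 0.5, -0.4]
grip_width: 0.06
finger_force: 27.7
```

Still free; going on in small steps.

{"api": "play_rows", "payload": {"deltas": [[0, 0, 0.003, 0, 0, 0, 0.5], [0, 0, 0.006, 0, 0, 0, 0.5], [0, 0, 0.009, 0, 0, 0, 0.5], [0, 0, 0.009, 0, 0, 0, 0.5]]}}

```text
clock: 11.95
position: [0.4753, 0.1918, 0.0876]
tool_rot: [3.141, 0.0, -0.219]
force: [-0.2, 0.7, 0.7]
grip_width: 0.06
finger_force: 27.7
```

{"api": "play_rows", "payload": {"deltas": [[0, 0, 0.003, 0, 0, 0, 0.5], [0, 0, 0.005, 0, 0, 0, 0.5], [0, 0, 0.005, 0, 0, 0, 0.5]]}}

```text
clock: 12.25
position: [0.4764, 0.1925, 0.0868]
tool_rot: [-3.14, -0.002, -0.219]
force: [-5.7, 0.0, 29.3]
grip_width: 0.0603
finger_force: 29.7
```

{"api": "play_rows", "payload": {"deltas": [[0, 0, -0.003, 0, 0, 0, 0.5], [0, 0, -0.003, 0, 0, 0, 0.3], [0, 0, -0.003, 0, 0, 0, 0], [0, 0, -0.003, 0, 0, 0, 0], [0, 0, -0.06, 0, 0, 0, 0], [0, 0, -0.15, 0, 0, 0, 0], [0, 0, -0.2, 0, 0, 0, 0], [0, 0, -0.2, 0, 0, 0, 0]]}}

```text
clock: 13.05
position: [0.4768, 0.1924, 0.1884]
tool_rot: [-3.139, -0.004, -0.22]
force: [0.2, 0.4, -0.1]
grip_width: 0.0856
finger_force: 0.0
```

```bash
cat >> h.py <<'E'
from scipy.optimize import least_squares
def fit(im,k,col,z,P0,sel,r=.03,box=None):
    m=mask(im,col,box); c=max(cv2.findContours(m,0,1)[0],key=cv2.contourArea)[:,0,:].astype(float)
    X=np.array([ray('',u,v,z,k)[:2] for u,v in c]); X=X[sel(c)]
    q=least_squares(lambda p:np.hypot(*(X-p).T)-r,P0[:2],loss='soft_l1',f_scale=.0005); return q.x,len(X),np.abs(q.fun).mean()
E
python3 - <<'E'
from h import *
s=observe();print(s['position'],s['tool_rot'])
im=save('wrist','w5'); k=load('w5')[1]; sd=save('side','s5')
print(fit(im,k,'blue',.115,[.476,.19],lambda c:c[:,1]>0),proj('',[.4779,.1907,.115],k))
m=mask(im,'blue');print(cv2.boundingRect(m))
print(plan([.4844,-.2684,.19]))
cv2.imwrite('pics/c5.png',np.hstack([cv2.resize(im[:,:,::-1],(400,300)),cv2.resize(sd[220:400,190:430,::-1],(400,300),interpolation=cv2.INTER_CUBIC)]))
E
```

```text
[0.47676621 0.19241411 0.18840871] [-3.13863908 -0.00396899 -0.21964824]
(array([0.47690309, 0.19083865]), 277, np.float64(0.0006051845803971367)) [322.35595813 257.27665202]
(274, 208, 98, 98)
[ 0.21788155  0.8943448  -0.00940077]
```

View pics/c5.png

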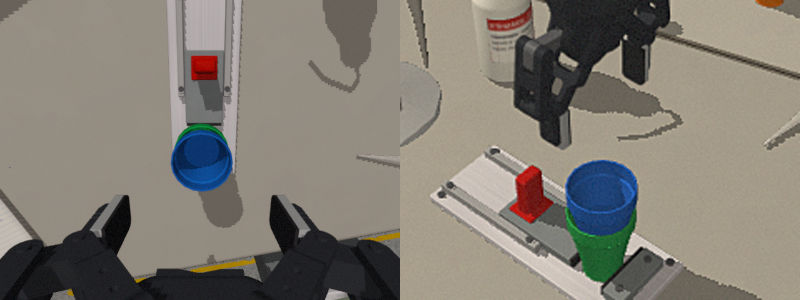

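The wrist view shows blue nested in green, rim centre about (323,257). The side crop shows it upright and level. Next is orange.

{"api": "play_rows", "payload": {"deltas": [[0.024, 0.1, 0, 0, 0, 0, 0], [0.048, 0.2, 0, 0, 0, 0, 0], [0.072, 0.3, 0, 0, 0, 0, 0], [0.096, 0.4, 0, 0, 0, 0, 0], [0.12, 0.5, 0, 0, 0, 0, 0], [0.144, 0.6, 0, 0, 0, 0, 0], [0.168, 0.7, 0, 0, 0, 0, 0], [0.192, 0.8, 0, 0, 0, 0, 0], [0.218, 0.894, 0.03, 0, 0, 0, 0], [0.218, 0.894, 0.03, 0, 0, 0, 0]]}}

```text
clock: 14.15
position: [0.4825, -0.2733, 0.1678]
tool_rot: [3.14, 0.003, -0.225]
force: [-0.6, 0.6, -0.7]
grip_width: 0.0855
finger_force: 0.0
```

{"api": "play_rows", "payload": {"deltas": [[0, 0, 0, 0, 0, 0, 0], [0, 0, 0, 0, 0, 0, 0], [0, 0, 0, 0, 0, 0, 0], [0, 0, 0, 0, 0, 0, 0]]}}

```text
clock: 14.55
position: [0.4849, -0.2669, 0.1705]
tool_rot: [-3.141, -0.0, -0.217]
force: [0.2, 0.8, 0.4]
grip_width: 0.0854
finger_force: 0.0
```

Run:
```python
from h import *
s=observe();print(s['position'],s['tool_rot'],s['qpos'].round(2))
im=save('wrist','w6'); k=load('w6')[1]
c=fit(im,k,'orange',.075,[.4844,-.2684],lambda c:c[:,1]>0);print(c,cv2.boundingRect(mask(im,'orange')))
print(plan([*c[0],.0465]))
```

```text
[ 0.48487442 -0.26689044  0.1704556 ] [-3.14135325e+00 -1.08882844e-04 -2.17429717e-01] [ 0.48  0.48 -0.12  1.85  0.07  0.81 -1.46]
(array([ 0.48570505, -0.27150154]), 254, np.float64(0.0005167254111284084)) (281, 199, 91, 90)
[0.00342638 0.0081974  0.24805696]
```

{"api": "play_rows", "payload": {"deltas": [[0.002, 0.008, 0.08, 0, 0, 0, 0], [0.002, 0.008, 0.16, 0, 0, 0, 0], [0.002, 0.008, 0.22, 0, 0, 0, 0], [0.002, 0.008, 0.247, 0, 0, 0, 0], [0.002, 0.008, 0.247, 0, 0, 0, 0.2], [0.002, 0.008, 0.247, 0, 0, 0, 0.5], [0.002, 0.008, 0.247, 0, 0, 0, 0.5], [0.002, 0.008, 0.247, 0, 0, 0, 0.5], [0.002, 0.008, 0.247, 0, 0, 0, 0.5]]}}

```text
clock: 15.5
position: [0.4855, -0.2727, 0.0481]
tool_rot: [3.141, -0.002, -0.219]
force: [-0.1, 0.3, 9.2]
grip_width: 0.0582
finger_force: 27.7
```

{"api": "play_rows", "payload": {"deltas": [[0, 0, -0.04, 0, 0, 0, 0.5], [0, 0, -0.1, 0, 0, 0, 0.5], [0, 0, -0.18, 0, 0, 0, 0.5], [0, 0, -0.26, 0, 0, 0, 0.5], [0, 0, -0.32, 0, 0, 0, 0.5], [0, 0, -0.32, 0, 0, 0, 0.5], [0, 0, -0.32, 0, 0, 0, 0.5], [0, 0, -0.32, 0, 0, 0, 0.5]]}}

```text
clock: 16.3
position: [0.4842, -0.2721, 0.2061]
tool_rot: [-3.141, 0.001, -0.219]
force: [0.1, -0.5, -0.9]
grip_width: 0.0581
finger_force: 27.6
```

Run:
```python
from h import *
s=observe();print(s['position'],s['tool_rot'],s['grip_width'],s['finger_force'],s['force'])
print(plan([.4755,.1915,.206]))
```

```text
[ 0.48420503 -0.27206662  0.20611873] [-3.14136315e+00  1.04508549e-03 -2.19168348e-01] 0.05810456793246152 27.606365964275028 [ 0.14252714 -0.5454253  -0.93341259]
[-2.18568624e-01 -9.01169517e-01  6.72704543e-04]
```

{"api": "play_rows", "payload": {"deltas": [[-0.017, -0.07, 0, 0, 0, 0, 0.5], [-0.039, -0.16, 0, 0, 0, 0, 0.5], [-0.061, -0.25, 0, 0, 0, 0, 0.5], [-0.083, -0.34, 0, 0, 0, 0, 0.5], [-0.104, -0.43, 0, 0, 0, 0, 0.5], [-0.126, -0.52, 0, 0, 0, 0, 0.5], [-0.148, -0.61, 0, 0, 0, 0, 0.5], [-0.17, -0.7, 0, 0, 0, 0, 0.5], [-0.192, -0.79, 0, 0, 0, 0, 0.5], [-0.209, -0.86, 0, 0, 0, 0, 0.5]]}}

```text
clock: 17.3
position: [0.4752, 0.1728, 0.2059]
tool_rot: [3.141, 0.001, -0.218]
force: [1.0, -1.0, -0.8]
grip_width: 0.0581
finger_force: 27.6
```

{"api": "play_rows", "payload": {"deltas": [[-0.005, -0.02, 0, 0, 0, 0, 0.5], [-0.0095, -0.041, 0, 0, 0, 0, 0.5], [-0.0095, -0.041, 0, 0, 0, 0, 0.5], [-0.0095, -0.041, 0, 0, 0, 0, 0.5], [-0.0095, -0.041, 0, 0, 0, 0, 0.5]]}}

```text
clock: 17.8
position: [0.4762, 0.1899, 0.2067]
tool_rot: [3.141, 0.0, -0.221]
force: [0.2, -0.6, -1.3]
grip_width: 0.058
finger_force: 27.6
```

Run:
```python
from h import *
s=observe();print(s['position'],s['tool_rot'],s['force'],s['grip_width'],s['finger_force'])
im=save('wrist','w7'); k=load('w7')[1]; sd=save('side','s7')
p=s['position']
print('blue',fit(im,k,'blue',.115,[.477,.1908],lambda c:(c[:,1]<235)))
print('orange',fit(im,k,'orange',p[2]+.0275,p,lambda c:c[:,1]>330))
cv2.imwrite('pics/c7.png',np.hstack([cv2.resize(im[:,:,::-1],(400,300)),cv2.resize(sd[190:400,170:450,::-1],(400,300),interpolation=cv2.INTER_CUBIC)]))
```

```text
[0.47617659 0.18991478 0.20670755] [ 3.14104826e+00  4.87598438e-05 -2.20849336e-01] [ 0.18834107 -0.60317568 -1.31551182] 0.05797710129485992 27.62898975503049
blue (array([0.47687466, 0.19100749]), 100, np.float64(0.0005837058843016823))
orange (array([0.47692665, 0.18953248]), 269, np.float64(0.00041283453053642214))
```

View pics/c7.png

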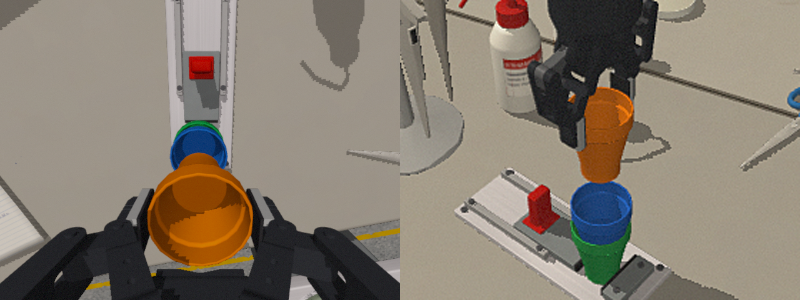

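The wrist view shows orange held upright, with blue's rim almost lined up about 1.5 mm to the left. The side view shows orange above the stack. I'll lower it.

{"api": "play_rows", "payload": {"deltas": [[-0.001, -0.003, 0.02, 0, 0, 0, 0.5], [-0.001, -0.003, 0.06, 0, 0, 0, 0.5], [-0.001, -0.003, 0.09, 0, 0, 0, 0.5], [-0.001, -0.003, 0.12, 0, 0, 0, 0.5], [-0.001, -0.003, 0.14, 0, 0, 0, 0.5], [-0.001, -0.003, 0.155, 0, 0, 0, 0.5], [-0.001, -0.003, 0.155, 0, 0, 0, 0.5]]}}

```text
clock: 18.6
position: [0.4755, 0.1926, 0.1285]
tool_rot: [3.141, 0.001, -0.219]
force: [-0.5, -0.2, -0.8]
grip_width: 0.0586
finger_force: 27.6
```

{"api": "play_rows", "payload": {"deltas": [[0, 0, 0.006, 0, 0, 0, 0.5], [0, 0, 0.012, 0, 0, 0, 0.5], [0, 0, 0.015, 0, 0, 0, 0.5], [0, 0, 0.015, 0, 0, 0, 0.5]]}}

```text
clock: 19.0
position: [0.4759, 0.1927, 0.1218]
tool_rot: [-3.142, -0.0, -0.219]
force: [-0.5, -0.6, -0.9]
grip_width: 0.0581
finger_force: 27.6
```

{"api": "play_rows", "payload": {"deltas": [[0, 0, 0.002, 0, 0, 0, 0.5], [0, 0, 0.004, 0, 0, 0, 0.5], [0, 0, 0.006, 0, 0, 0, 0.5], [0, 0, 0.006, 0, 0, 0, 0.5]]}}

```text
clock: 19.4
position: [0.4758, 0.1927, 0.1187]
tool_rot: [3.142, 0.0, -0.219]
force: [0.0, -1.0, -0.8]
grip_width: 0.0583
finger_force: 27.6
```

{"api": "play_rows", "payload": {"deltas": [[0, 0, 0.002, 0, 0, 0, 0.5], [0, 0, 0.004, 0, 0, 0, 0.5], [0, 0, 0.004, 0, 0, 0, 0.5]]}}

```text
clock: 19.7
position: [0.4764, 0.1929, 0.1175]
tool_rot: [-3.141, -0.001, -0.219]
force: [-1.5, -1.8, 14.9]
grip_width: 0.0579
finger_force: 26.5
```

Seated at the expected height. I'll release and retreat.

{"api": "play_rows", "payload": {"deltas": [[0, 0, 0, 0, 0, 0, 0.4], [0, 0, 0, 0, 0, 0, 0.2], [0, 0, 0, 0, 0, 0, 0], [0, 0, 0, 0, 0, 0, 0], [0, 0, -0.06, 0, 0, 0, 0], [0, 0, -0.15, 0, 0, 0, 0], [0, 0, -0.2, 0, 0, 0, 0], [0, 0, -0.2, 0, 0, 0, 0]]}}

```text
clock: 20.5
position: [0.4772, 0.1934, 0.22]
tool_rot: [-3.138, -0.004, -0.22]
force: [0.2, -0.9, -0.3]
grip_width: 0.0854
finger_force: 0.0
```

Run:
```python
from h import *
s=observe();print(s['position'],s['tool_rot'])
im=save('wrist','w8'); k=load('w8')[1]; sd=save('side','s8')
print(fit(im,k,'orange',.145,[.477,.191],lambda c:c[:,1]>0),cv2.boundingRect(mask(im,'orange')))
ks=cal('side')
for c,z,b in(('orange',.145,(270,240,350,400)),('blue',.115,(270,260,350,400)),('green',.085,(270,260,350,400))):
    m=mask(sd,c,b); ys,xs=np.nonzero(m)
    a=np.array([proj('',[.477+.03*np.cos(t),.191+.03*np.sin(t),z],ks) for t in np.linspace(0,6.28,90)]); print(c,xs.min(),xs.max(),ys.min(),'pred',a.min(0).round(1),a.max(0).round(1))
cv2.imwrite('pics/c8.png',np.hstack([cv2.resize(im[:,:,::-1],(400,300)),cv2.resize(sd[220:400,190:430,::-1],(400,300),interpolation=cv2.INTER_CUBIC)]))
```

```text
[0.47720067 0.19341803 0.21995389] [-3.13845038 -0.00416011 -0.21952132]
(array([0.47666012, 0.19243294]), 273, np.float64(0.0006086750767888885)) (273, 208, 98, 98)
orange 288 331 302 pred [286.1 299.6] [330.7 332. ]
blue 290 331 330 pred [287.1 314.8] [330.7 347.3]
green 289 331 345 pred [288.1 329.3] [330.7 361.9]
```

View pics/c8.png

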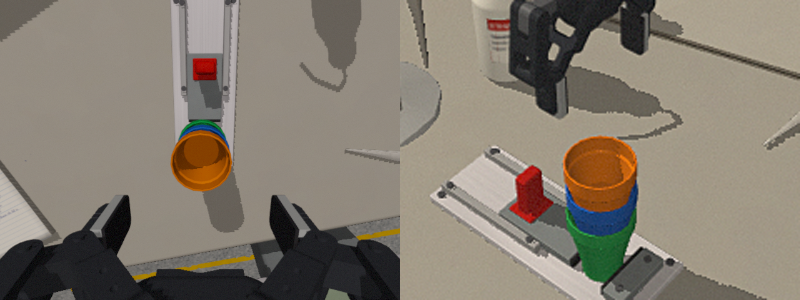

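The wrist and side views show the three cups stacked upright and concentric. The orange rim centre is near (322,257) in the wrist view, and all three share columns 289-331 in the side view. The jaw is closed and the robot is clear.

```bash
python3 -c "
from workcell import *
print(job_done())"
```

```text
the job is handed in; nothing more can be done
None
```

I handed the job in at about 21 s of the 67 s allowed: the green cup is clamped, blue is nested in green and orange in blue, all upright and concentric in the last camera views, and the arm came nowhere near the bottles or the dish.

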